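# Undo the bolted, latched side of a pet carrier with a reversible ratchet

### The job

The pet carrier's upper shell is held on this side by a travel nut and a long release bar; the ratchet on the nut is still set to tighten. Push its direction lever right across to the other side, then swing the handle anticlockwise (seen from above), in short strokes as space allows, until the nut is backed off by a good quarter of a turn. Then press the release bar near its middle, so that both ends go down evenly, until it is fully down, leaving the things around undisturbed.

Things in the scene. Friction and masses are not known exactly. Their poses are not given: they have to be found in the camera images.
- carrier: hard-shell pet carrier, fixed: grey base tray, white upper shell, 470 x 356 mm, roof 305 mm high (folded grip on it to 325 mm). Origin: centre of its underside; x along its length, y towards the side to undo, z up. On that side a flange (118 to 130 mm up) reaches y = 178 mm, its bolt ear y = 203 mm; the wall above is upright at y = 140 mm. The nut's upright axis: x = -95, y = 168 mm.
- handle_head (a point): centre of the top of the ratchet's round steel head (47 mm across and 19 mm high, with a 54 mm skirt below), on the nut's axis, 178 mm above the bench. The ratchet sits captive on the nut: it only turns, it cannot be lifted off.
- handle_grip (a point): point on the centre line of the ratchet's round dark-steel grip, 105 mm from the nut's axis. The grip is 19 mm across, level, 168.5 mm above the bench (centre line), and runs from 78 to 170 mm from the axis; a neck 13 to 16 mm wide joins it to the head. From handle_head to here is the handle's direction.
- handle (a joint): angle of the ratchet handle, rad, anticlockwise from above positive; 0 = its stop near the release bar, where it points 0.58 rad from the carrier's x axis towards its y axis; the other stop is 2.05. About 0.4 Nm swings it when it drives the nut, 0.2 Nm when it idles, clicking. 14 teeth: after a back-swing up to 0.45 rad is lost before it bites. It stays where it is left.
- lever (a joint): direction lever's angle relative to the handle, rad. 0 = tighten (clockwise drives the nut, anticlockwise idles); 0.68 = loosen (anticlockwise drives, clockwise idles), each at a stop. Stiff, no spring: it stays where it is put, so push it right across; below about 0.56 the teeth slip.
- lever_tip (a point): thumb tab (9 x 6.5 mm, 20 mm tall, top 199.5 mm above the bench; this point is 5 mm below that) of the dark-steel direction lever on top of the head. Its pivot is on the handle side, 29 mm from the nut's axis; the tab, 30 mm from the pivot, stands over the axis. At first it is 9 mm to the anticlockwise (outer) side of the handle's centre line; push it to 10 or 11 mm on the wall side, about 4 N.
- nut (a joint): how far the nut is backed off, rad: 0 = tight, grows as it is loosened (anticlockwise from above). A locknut: stiff all the way, it stays where it is left.
- bar_middle (a point): middle of the release bar's top face: a grey hinged bar along the carrier's wall, on the +x side of the ratchet, 160 mm long, reaching out 44 mm from its hinge (this point: 26 mm out), 188 mm above the bench before pressing.
- bar_end_near (a point): end of the release bar nearest the ratchet, on its top face, 80 mm from the middle.
- bar_end_far (a point): other end of the release bar, on its top face, 80 mm from the middle.
- release_bar (a joint): angle of the release bar, rad: 0 = up and latched, 0.30 = fully down (its outer edge 13 mm lower), a solid stop. Stiff: about 9 N at bar_middle moves it all the way, and it stays where it is left.
- bar_rack (a joint): how far the bar is racked, one end lower than the other, rad; 0 = even. It springs back. 30 mm off the middle at 10 N racks it by about 0.033.
- disinfectant: white plastic bottle, 68 mm across, 215 mm tall, standing beside the carrier where it limits the handle's swing: 140 to 170 mm from the nut's axis, 145 to 156 degrees round from the carrier's x axis. Swings up to handle = 1.4 leave room for a gripper. Origin: centre of its underside. Leave it standing.
- dish: low steel dish, 120 mm across, 40 mm high, on the bench under the handle's swing. Origin: centre of its underside. Leave it.
- pill_jar: white jar, 52 mm across, 75 mm tall, on the bench beside the bar. Origin: centre of its underside. Leave it.
- glove_box: paper box 120 x 235 x 75 mm. Origin: centre of its underside. Leave it.
- clippers: grey hair clippers, 180 x 44 x 34 mm, lying. Origin: underside, near the middle. Leave it.
- spare_socket: small steel socket, 26 mm across, 32 mm tall. Origin: centre of its underside. Leave it.
- mug: white mug, 80 mm across, 92 mm tall. Origin: centre of its underside. Leave it.
- rim_edge (a point): lower outer edge, above the nut, of the carrying rim that runs all along the wall, 262 to 280 mm above the bench, and overhangs it by 18 mm (to carrier y = 158 mm). An upright tool over the ratchet's head or the bar meets it: lean the tool outwards.

How it is judged:
On the way, in this order (a step that is already met when the one before it is completed fails the run):
1. the direction lever is flipped to the loosening side, the nut still tight (value of joint lever above 0.5 rad and value of joint nut below 0.15 rad), for 0.1 s.
2. the nut is backed off by a quarter of a turn (value of joint nut above 1.5 rad), for 0.1 s.
3. the release bar is pressed fully down (value of joint release_bar above 0.27 rad), for 0.2 s.
At the end, for the whole second after the job is handed in: The lever is on its loosening side (over 0.5 rad), the nut backed off by 1.5 rad or more, the release bar down (0.27 rad or more) and level (racked under 0.02 rad), all at rest, and every bystander upright within 30 mm of where it was (value of joint nut above 1.5 rad and value of joint lever above 0.5 rad and value of joint release_bar above 0.27 rad and value of joint bar_rack between -0.02 and 0.02 rad and velocity of joint handle between -0.05 and 0.05 rad/s and velocity of joint nut between -0.05 and 0.05 rad/s and velocity of joint release_bar between -0.05 and 0.05 rad/s and not (distance of disinfectant from where it was at the start of the episode above 0.03 m) and not (distance of dish from where it was at the start of the episode above 0.03 m) and not (distance of pill_jar from where it was at the start of the episode above 0.03 m) and not (distance of glove_box from where it was at the start of the episode above 0.03 m) and not (distance of clippers from where it was at the start of the episode above 0.03 m) and not (distance of spare_socket from where it was at the start of the episode above 0.03 m) and not (distance of mug from where it was at the start of the episode above 0.03 m) and angle between each of disinfectant, dish, pill_jar, glove_box, clippers, spare_socket, mug's own z axis and vertical below 0.2 rad); the robot touches nothing.
It fails at once if the bar is racked: one end more than about 6 mm lower than the other (0.035 rad) (value of joint bar_rack above 0.035 rad or value of joint bar_rack below -0.035 rad).
It fails at once if a bystander is pushed more than 30 mm or tipped (distance of any of disinfectant, dish, pill_jar, glove_box, clippers, spare_socket, mug from where it was at the start of the episode above 0.03 m or angle between any of disinfectant, dish, pill_jar, glove_box, clippers, spare_socket, mug's own z axis and vertical above 0.4 rad).
It also fails if it takes over 64 s, if anything falls off the work surface, if the arm or the gripper's body presses on something with over 40 N, if the wrist force passes 120 N, or if a joint passes its speed limit or range.

### The arm

A 6-joint arm with a two-finger parallel gripper is mounted at the origin on the work surface. World frame = base frame: x ahead of the robot, y to its left, z up, the work surface at z = 0. Lengths are in m, angles in rad, forces in N, time in s.
With the tool pointing down it reaches from about 0.3 to 0.85 m from the base axis. Payload 4.2 kg.
Tool frame: the origin (TCP) lies on the centre line of the jaws, within the pads' length; the fingertips stand tcp_to_tips ahead of it and the grasp point (between the pads) lies 3 mm ahead of it (tcp_to_tips is the distance from the TCP to the fingertips, in m); z points along the fingers, y is the line along which they close (so a half turn about z gives the same grasp; the last joint's range is limited). The gripper opens to 91 mm and grips with 3 to 60 N. Pads are 32 mm wide; open, the fingers measure 118 mm over their backs; the gripper's body (76 mm by 178 mm) begins 60 mm behind the grasp point.
Start: joints at [1.155, 0.32, 1.565, -0, 1.257, -0.02], TCP at [0.222, 0.531, 0.236] pointing down, gripper open.
Joint ranges: [-3.11, 3.11], [-0.84, 2.01], [0.21, 2.61], [-1.34, 4.49], [0.05, 2.63], [-2.56, 2.56]. Speed limits (rad/s): [2.57, 2.57, 3.14, 3.14, 3.14, 3.14].

### API

Orientations are given as a unit quaternion [x, y, z, w].
In Python, from bench import * gives the robot as it stands. The module is installed in compiled form; this text tells all that it offers.
- The arm moves only by the tool play_rows, never from a script. Its argument "moves" is a list that holds one entry, the list of rows, each a list of 7 numbers: the shift along the world's x, y, z in mm, then the turn, a rotation vector about the world's x, y, z in degrees, then the finger opening in mm, from 0 to 91.2. In form: [[[tx, ty, tz, rx, ry, rz, hand], ...]]. A call has 1 to 5 rows; each row shifts and turns the commanded pose from where the row before left it; what a row does not reach is not made up. A row lasts 1/12 s, in which the tool goes at most 41.7 mm and 7.16 degrees, less where a joint would pass 70% of its speed; a pose out of reach is approached as far as the arm can. A call is refused whole if a number of a shift passes 41.7 or a number of a turn 7.16, either way. A call with a gripper value outside its range is refused whole. The fingers move at their own pace and stop on an object; the grip force is fixed at half the most. Time passes only in rows, so rows that do not move let the fingers close. It gives the time, the measured TCP pose, the force, the opening and the grip force at its end, in the units of the state.
- state(): the state, without advancing time (a new reading comes with each control period).
- capture(name): name is "scene" or "top" or "wrist"; returns (picture, depth): 400x640x3 uint8, red, green, blue; 400x640 float32, m along the optical axis (not along the pixel's ray), 0 where there is no reading.
- get_calibration(name): a dict with "intrinsics" (3x3 intrinsics, pixels), "origin" and "attitude" of the camera in the world; the wrist camera has in their place "hand_eye" (4x4, takes a point from camera to tool coordinates, whose origin is the TCP and whose axes are the flange's). Camera axes: x right, y up, looking along -z (the intrinsics and any distortion apply to the point x, -y, -z); pixel columns grow to the right and rows downward; lengths in m; the calibration is good to about 2 mm. The wrist camera is an equidistant fisheye: a pixel r from the principal point sees the ray r / f radians off the axis. A picture is of the moment at which its call begins: read the wrist's pose just before it. get_calibration takes no time and is no camera call.
- sign_off(): hands the job in; it is judged then, once.
The state is a dict: "t": time; "q": joint angles; "joint_vel": joint speeds; "joint_torque": joint torques, N m; "eef_pos": TCP position; "tool_rot": TCP orientation; "ft_force": force on the tool from outside, world axes, zero at the start; "ft_torque": the same for the moment, N m; "opening": finger opening in m; "grasp_force": force on a finger pad.
Only numpy, scipy, OpenCV 4.12 (cv2) and the standard library are available. Lean on these libraries where they do the work, as an engineer would, in place of code of your own. Each camera call takes 0.05 s, during which the arm holds its last target. There are 200 camera calls.

## Working session

There is one attempt and no reset: what is moved stays moved. The work goes in short steps, Python scripts to look and compute and a tool call to move; the robot and the scene stay as the last step left them, time stands still between calls to the robot, and variables do not carry over. Pictures are saved under pics/ and viewed, at most 10 in all, crops included, and the job is handed in when it is done.

Besides the shell and the picture viewer there is one more tool, called after "Emit:" as name(argument=value, ...), one argument or row to a line, values as JSON. play_rows: Moves the arm, as the interface text tells. Its arguments: {"type":"object","properties":{"moves":{"type":"array"}},"required":["moves"]}

```bash
mkdir -p pics; cat > h.py <<'E'
from bench import *
import numpy as np, cv2
from scipy.spatial.transform import Rotation as R
def cloud(name):
    c=get_calibration(name); im,d=capture(name)
    K=np.array(c["intrinsics"]); v,u=np.mgrid[0:400,0:640]
    x=(u-K[0,2])/K[0,0]*d; y=(v-K[1,2])/K[1,1]*d
    A=np.array(c["attitude"]); A=A if A.shape==(3,3) else R.from_quat(A).as_matrix()
    P=np.stack([x,-y,-d],-1)@A.T+np.array(c["origin"]); P[d==0]=np.nan
    return im,P
E
python3 - <<'E'
from h import *
s=state(); print(s)
for n in("scene","top"):
    print(n,get_calibration(n)); im,P=cloud(n); np.save(n+".npy",P); cv2.imwrite(f"pics/{n}.png",im[:,:,::-1])
E
```

```text
{'t': 0.0, 'q': array([ 1.15498810e+00,  3.20279479e-01,  1.56570005e+00, -2.06867587e-05,
        1.25739560e+00, -2.00004782e-02]), 'joint_vel': array([ 0.00099473, -0.00024865, -0.00017192, -0.00021591,  0.00198139,
       -0.00050394]), 'joint_torque': array([-1.02362553e-04, -4.12464809e+01, -2.31967485e+01,  7.27194850e-02,
        4.59026895e-02, -1.38185292e-04]), 'eef_pos': array([0.22150466, 0.53010277, 0.23511923]), 'tool_rot': array([ 1.96611341e-01,  9.80481099e-01, -8.72287129e-04, -1.83066863e-04]), 'ft_force': array([ 0.39422644, -0.51069397,  1.0590998 ]), 'ft_torque': array([-0.02257467,  0.02093611, -0.05416691]), 'grasp_force': 0.0, 'opening': 0.09089331620581338}
scene {'intrinsics': array([[452.2937269 ,   0.        , 323.12504177],
       [  0.        , 452.2937269 , 196.8930788 ],
       [  0.        ,   0.        ,   1.        ]]), 'origin': array([1.12176386, 0.54032843, 0.86367986]), 'attitude': array([0.17888778, 0.33306877, 0.80966872, 0.44888853])}
top {'intrinsics': array([[450.64994318,   0.        , 323.60969071],
       [  0.        , 450.64994318, 189.73173638],
       [  0.        ,   0.        ,   1.        ]]), 'origin': array([0.33916643, 0.18520696, 1.23240427]), 'attitude': array([ 0.07644644, -0.06853491, -0.67400572,  0.73155669])}
```

View pics/top.png

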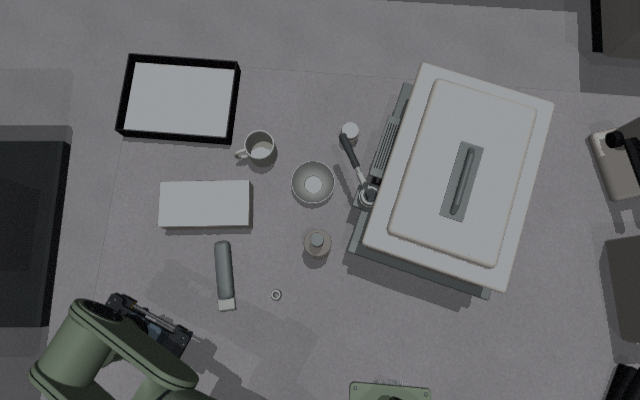

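View pics/scene.png

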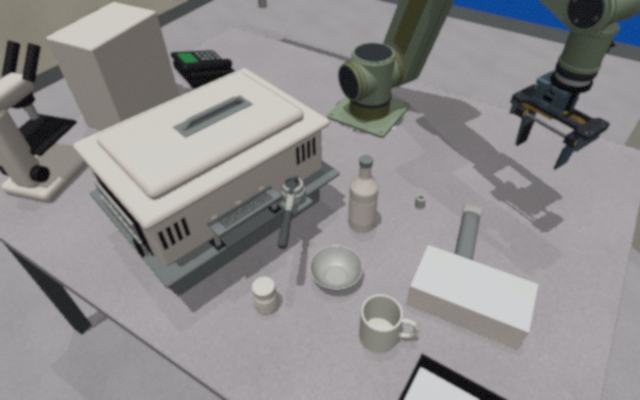

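The top view shows the carrier on the right, with the ratchet head at about (369,193), the grip running to (343,135) and the bar at about (386,145). The bottle is at (317,241), the dish at (313,184) and the jar at (350,131). The scene view shows the head at (292,187), the grip end at (284,243) and the bar from about (212,225) to (280,195).

```bash
python3 - <<'E'
from h import *
T=np.load("top.npy");S=np.load("scene.npy")
def zc(P,lo,hi,box):
    m=(P[...,2]>lo)&(P[...,2]<hi); q=P[m]; q=q[(q[:,0]>box[0])&(q[:,0]<box[1])&(q[:,1]>box[2])&(q[:,1]<box[3])]; return q
for nm,P in(("T",T),("S",S)):
    for lo,hi in((.29,.312),(.115,.135),(.265,.312)):
        q=zc(P,lo,hi,(0.1,.8,-.4,.25)); r=cv2.minAreaRect(q[:,:2].astype(np.float32)); print(nm,lo,hi,len(q),r,np.median(q[:,2]))
for (u,v) in((369,193),(365,186),(360,175),(352,155),(345,138),(386,145),(380,170),(395,120),(317,241),(313,184),(350,131)): print("T",u,v,T[v,u].round(4))
for (u,v) in((292,187),(287,220),(285,240),(245,210),(365,165),(262,285)): print("S",u,v,S[v,u].round(4))
for n,(a,b,c,d) in {"top":(325,405,100,220),"scene":(200,310,170,250)}.items():
    im=cv2.imread(f"pics/{n}.png")[c:d,a:b]; k=4
    im=cv2.resize(im,None,fx=k,fy=k,interpolation=cv2.INTER_CUBIC); cv2.imwrite(f"pics/{n}_c.png",im)
a=cv2.imread("pics/top_c.png");b=cv2.imread("pics/scene_c.png");h=max(a.shape[0],b.shape[0])
p=lambda x:cv2.copyMakeBorder(x,0,h-x.shape[0],0,0,cv2.BORDER_CONSTANT)
cv2.imwrite("pics/both.png",np.hstack([p(a),p(b)])); print(np.hstack([p(a),p(b)]).shape)
E
```

```text
T 0.29 0.312 17906 ((0.603448748588562, -0.09130993485450745), (0.23695091903209686, 0.3689689040184021), 75.43844604492188) 0.3050706508276217
T 0.115 0.135 2114 ((0.45456966757774353, 0.017273753881454468), (0.5852804780006409, 0.4046346843242645), 35.82497787475586) 0.13095886262447298
T 0.265 0.312 27036 ((0.6034713387489319, -0.09103032946586609), (0.31605276465415955, 0.44444984197616577), 75.50698852539062) 0.30372457042637224
S 0.29 0.312 12106 ((0.6049748063087463, -0.09008127450942993), (0.238359272480011, 0.36960795521736145), 75.32955932617188) 0.30317092647910876
S 0.115 0.135 2713 ((0.5189818143844604, 0.007411956787109375), (0.36929598450660706, 0.7633575797080994), 64.4738540649414) 0.1290890118493042
S 0.265 0.312 17973 ((0.604972779750824, -0.08924002945423126), (0.31907349824905396, 0.4446280896663666), 75.72047424316406) 0.3022555477597727
T 369 193 [0.5586 0.0978 0.1804]
T 365 186 [0.5738 0.1087 0.1847]
T 360 175 [0.6017 0.1218 0.1767]
T 352 155 [0.6497 0.1445 0.1779]
T 345 138 [0.6914 0.1646 0.1779]
T 386 145 [0.6781 0.0649 0.1889]
T 380 170 [0.6145 0.0759 0.19  ]
T 395 120 [0.7426 0.0467 0.1913]
T 317 241 [0.4316 0.2106 0.2155]
T 313 184 [0.6081 0.2405 0.0045]
T 350 131 [0.7466 0.1506 0.0751]
S 292 187 [0.5708 0.1064 0.1832]
S 287 220 [0.6487 0.148  0.1757]
S 285 240 [0.6952 0.1765 0.1788]
S 245 210 [0.6795 0.0658 0.1871]
S 365 165 [0.4495 0.2176 0.2065]
S 262 285 [0.752  0.1504 0.0752]
(480, 760, 3)
```

View pics/both.png

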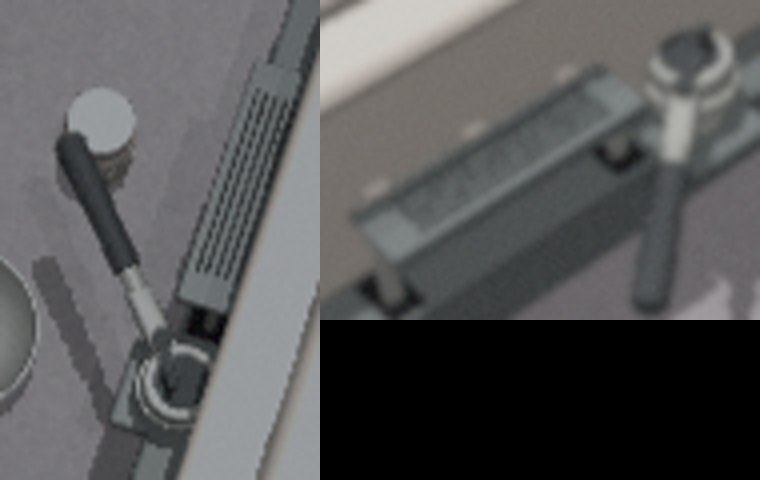

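The crop shows the lever tab as a dark patch on the steel head at crop (175,370), and the bar from crop (205,300) to (270,70). Next I fit the bar and the carrier pose and check the helper constants.

```bash
cat >> h.py <<'E'
a=np.radians(-14.45); ex=np.array([np.cos(a),np.sin(a),0]); ey=np.array([-np.sin(a),np.cos(a),0])
C=np.array([.6042,-.0903,0]); Rc=np.stack([ex,ey,[0,0,1]],1)
def c2w(p): return C+Rc@np.array(p)
def w2c(P): return (np.asarray(P)-C)@Rc
E
python3 - <<'E'
import bench; from h import *
print([k for k in dir(bench) if k[0]!='_']); print(getattr(bench,'tcp_to_tips',None))
print(get_calibration("wrist"))
for n in("top","scene"):
    Q=w2c(np.load(n+".npy")).reshape(-1,3)*1000
    def rep(t,m):
        q=Q[m]; print(n,t,len(q)); 
        if len(q): print(np.percentile(q,[2,50,98],axis=0).round(1).tolist())
    x,y,z=Q.T
    rep("bar",(x>-60)&(x<130)&(y>140)&(y<200)&(z>183)&(z<196))
    rep("tab",(x>-120)&(x<-75)&(y>145)&(y<195)&(z>190)&(z<204))
    rep("headtop",(x>-125)&(x<-65)&(y>140)&(y<200)&(z>174)&(z<182))
    rep("grip",(np.hypot(x+95,y-168)>80)&(np.hypot(x+95,y-168)<175)&(y>195)&(z>172)&(z<184)&(x>-80))
    rep("bottle",(x>-290)&(x<-170)&(y>200)&(y<300)&(z>60)&(z<230))
    g=Q[(y>215)&(z>172)&(z<184)&(x>-80)&(x<60)]; print("grip ang",np.median(np.arctan2(g[:,1]-168,g[:,0]+95))-.58)
    rep("flange",(x>-100)&(x<200)&(y>150)&(z>112)&(z<134)&(y<215))
E
```

```text
['MotionError', 'capture', 'get_calibration', 'sign_off', 'state', 'tcp_to_tips']
0.022
{'intrinsics': array([[309.70691629,   0.        , 325.33215414],
       [  0.        , 309.70691629, 196.45959281],
       [  0.        ,   0.        ,   1.        ]]), 'hand_eye': array([[ 4.40207037e-04,  9.65716509e-01,  2.59598594e-01,
         7.20358268e-02],
       [ 9.99999882e-01, -3.71247153e-04, -3.14668423e-04,
        -2.15168189e-04],
       [-2.07505252e-04,  2.59598702e-01, -9.65716558e-01,
        -1.46848143e-01],
       [ 0.00000000e+00,  0.00000000e+00,  0.00000000e+00,
         1.00000000e+00]])}
top bar 893
[[-47.0, 153.8, 184.9], [28.4, 170.2, 189.3], [106.5, 186.3, 193.1]]
top tab 12
[[-104.2, 171.5, 191.4], [-101.3, 173.9, 199.4], [-96.3, 177.0, 202.8]]
top headtop 194
[[-115.9, 154.1, 174.9], [-94.1, 168.8, 179.2], [-70.3, 193.5, 181.6]]
top grip 251
[[-36.0, 220.9, 172.9], [-2.3, 252.2, 177.6], [30.4, 282.1, 181.6]]
top bottle 636
[[-270.8, 219.8, 94.5], [-243.6, 248.0, 148.6], [-208.8, 280.3, 218.3]]
grip ang 0.16130933488269716
top flange 352
[[-94.3, 151.1, 125.5], [148.8, 166.1, 131.0], [197.1, 200.7, 133.7]]
scene bar 1428
[[-45.2, 140.4, 184.1], [37.0, 165.6, 187.4], [109.2, 187.7, 191.7]]
scene tab 15
[[-103.3, 171.7, 190.8], [-97.8, 175.5, 196.7], [-96.6, 178.5, 200.1]]
scene headtop 227
[[-115.4, 140.4, 174.3], [-90.3, 168.2, 178.1], [-67.3, 193.2, 181.6]]
scene grip 278
[[-35.2, 221.7, 172.3], [2.2, 256.8, 175.9], [31.7, 283.5, 179.0]]
scene bottle 1341
[[-253.0, 232.4, 63.6], [-223.9, 264.5, 135.8], [-204.2, 285.5, 215.4]]
grip ang 0.1604993069283931
scene flange 1712
[[-92.1, 150.7, 120.2], [66.4, 169.0, 129.0], [195.4, 200.7, 132.3]]
```

Emit:
play_rows(
  moves=[
    [[0,0,40,0,0,-7,0],[0,0,40,0,0,-7,0],[30,-25,20,0,0,-7,0],[32,-28,0,0,0,-7,0],[32,-28,0,0,0,-7,0]],
  ],
)

```text
t: 0.52
eef_pos: [0.3136, 0.4518, 0.3364]
tool_rot: [0.484, 0.875, 0.002, 0.0]
ft_force: [0.8, 0.4, -0.5]
opening: 0.0603
grasp_force: 0.0
```

Emit:
play_rows(
  moves=[
    [[32,-28,0,0,0,-7,0],[32,-28,0,0,0,-7,0],[32,-28,0,0,0,-7,0],[32,-28,0,0,0,-7,0],[32,-28,0,0,0,-7,0]],
  ],
)

```text
t: 0.93
eef_pos: [0.4707, 0.313, 0.3346]
tool_rot: [0.726, 0.688, -0.0, -0.0]
ft_force: [0.3, -0.1, 0.0]
opening: 0.0271
grasp_force: 0.0
```

Emit:
play_rows(
  moves=[
    [[32,-28,0,0,0,-5,0],[32,-28,0,-5.8,1.5,0,0],[30,-10,0,-5.8,1.5,0,0],[0,0,0,-5.8,1.5,0,0],[0,0,0,-5.8,1.5,0,0]],
  ],
)

```text
t: 1.35
eef_pos: [0.564, 0.2484, 0.3344]
tool_rot: [0.737, 0.642, -0.174, 0.118]
ft_force: [0.7, 0.1, -0.5]
opening: 0.0002
grasp_force: 0.0
```

```bash
cat >> h.py <<'E'
def rep(target_tip=None, L=30):
    s=state(); Rt=R.from_quat(s["tool_rot"]).as_matrix(); tip=s["eef_pos"]+Rt@[0,0,tcp_to_tips]
    l=np.radians(L); want=Rc@np.array([[0,1,0],[np.cos(l),0,-np.sin(l)],[-np.sin(l),0,-np.cos(l)]]).T
    want=Rc@np.stack([[0,np.cos(l),-np.sin(l)],[1,0,0],[0,-np.sin(l),-np.cos(l)]],1)
    print("t",round(s["t"],2),"q",s["q"].round(2),"tip_c",(w2c(tip)*1000).round(1),"tcp_w",(s["eef_pos"]*1000).round(1),"F",s["ft_force"].round(1))
    print("rot fix deg",np.degrees(R.from_matrix(want@Rt.T).as_rotvec()).round(2))
    if target_tip is not None:
        tcp=c2w(np.array(target_tip)/1000)-want@[0,0,tcp_to_tips]
        print("tcp shift (oriented) mm",((tcp-s["eef_pos"])*1000).round(1))
E
python3 - <<'E'
from h import *
rep((-101,215,225)); print("ex",ex,"ey",ey)
im,d=capture("wrist"); cv2.imwrite("pics/w1.png",im[:,:,::-1])
E
```

```text
t 1.35 q [ 0.54  0.51  1.09 -0.3   1.84  0.64] tip_c [-123.4  309.   314.4] tcp_w [564.  248.4 334.4] F [ 0.7  0.1 -0.5]
rot fix deg [-6.34 -1.55 -5.81]
tcp shift (oriented) mm [ -1.3 -94.7 -90.4]
ex [ 0.96836577 -0.24953504  0.        ] ey [0.24953504 0.96836577 0.        ]
```

View pics/w1.png

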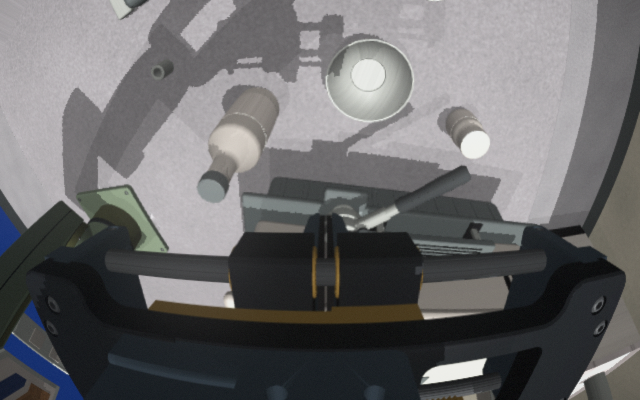

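```bash
python3 - <<'E'
from h import *
rep((-110,210,225),22)
E
```

```text
t 1.4 q [ 0.55  0.51  1.09 -0.3   1.84  0.64] tip_c [-125.1  312.   310.8] tcp_w [563.3 251.9 330.9] F [-0.2  1.8 -3.7]
rot fix deg [ 1.7  -3.48 -6.3 ]
tcp shift (oriented) mm [ -11.2 -103.4  -85.5]
```

Emit:
play_rows(
  moves=[
    [[0,-20,-20,1.7,-3.5,-6.3,0],[-4,-25,-25,0,0,0,0],[-4,-30,-25,0,0,0,0],[-3,-28,-15,0,0,0,0],[0,0,0,0,0,0,0]],
  ],
)

```text
t: 1.82
eef_pos: [0.548, 0.1419, 0.2468]
tool_rot: [0.776, 0.601, -0.151, 0.115]
ft_force: [-0.7, 0.1, -0.0]
opening: 0.0005
grasp_force: 0.0
```

```bash
python3 - <<'E'
from h import *
rep((-110,205,187),22)
im,d=capture("wrist"); im2,_=capture("scene"); cv2.imwrite("pics/w2.png",np.vstack([im[120:320,200:500,::-1].repeat(2,0).repeat(2,1),im2[150:250,200:350,::-1].repeat(4,0).repeat(4,1)])[:600])
E
```

```text
t 1.82 q [ 0.4   0.42  1.45 -0.3   1.52  0.7 ] tip_c [-112.5  202.7  226.3] tcp_w [548.  141.9 246.8] F [-0.7  0.1 -0. ]
rot fix deg [-0.17 -0.12  0.07]
tcp shift (oriented) mm [  2.9   1.7 -39.4]
```

View pics/w2.png

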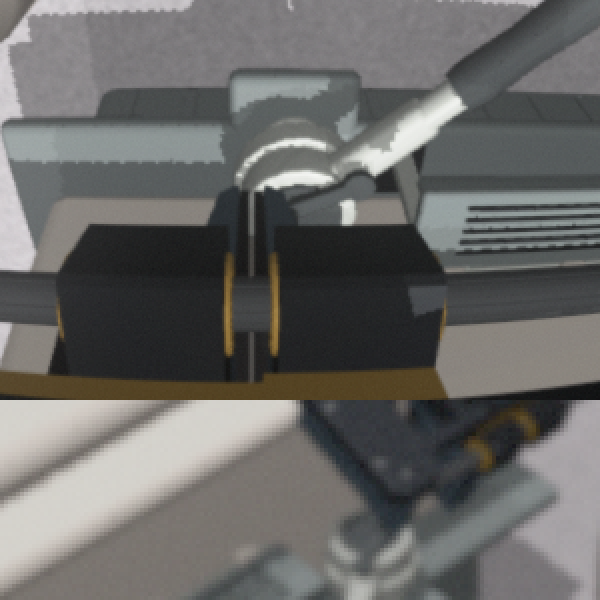

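The wrist crop shows the closed fingers just above the head's outer side, with the lever arm visible at (340,195). I'll lower the tool beside the tab.

Emit:
play_rows(
  moves=[
    [[3,2,-20,0,0,0,0],[0,0,-19,0,0,0,0],[0,0,0,0,0,0,0]],
  ],
)

```text
t: 2.17
eef_pos: [0.5535, 0.1498, 0.2086]
tool_rot: [0.775, 0.603, -0.148, 0.115]
ft_force: [-0.3, 0.6, -0.1]
opening: 0.0009
grasp_force: 0.0
```

Emit:
play_rows(
  moves=[
    [[-1.5,-6,0,0,0,0,0],[-1.5,-6,0,0,0,0,0],[0,0,0,0,0,0,0]],
  ],
)

```text
t: 2.42
eef_pos: [0.5517, 0.1363, 0.2126]
tool_rot: [0.776, 0.602, -0.145, 0.117]
ft_force: [0.1, -0.3, -0.3]
opening: 0.0003
grasp_force: 0.0
```

```bash
python3 - <<'E'
from h import *
rep((-98,180,187),22)
E
```

```text
t 2.42 q [ 0.39  0.43  1.5  -0.31  1.44  0.71] tip_c [-107.2  198.3  192.2] tcp_w [551.7 136.3 212.6] F [ 0.1 -0.3 -0.3]
rot fix deg [-0.41  0.48 -0.13]
tcp shift (oriented) mm [  4.6 -19.9  -5.2]
```

Emit:
play_rows(
  moves=[
    [[1,-4,-3,0,0,0,0],[1,-4,-2,0,0,0,0],[1,-4,0,0,0,0,0],[0,0,0,0,0,0,0]],
  ],
)

```text
t: 2.75
eef_pos: [0.5547, 0.1248, 0.2064]
tool_rot: [0.776, 0.602, -0.146, 0.116]
ft_force: [-0.2, 2.6, 2.0]
opening: 0.0004
grasp_force: 1.4
```

Emit:
play_rows(
  moves=[
    [[1,-4,0,0,0,0,0],[1,-4,0,0,0,0,0],[0,0,0,0,0,0,0]],
  ],
)

```text
t: 3.0
eef_pos: [0.5577, 0.1175, 0.2063]
tool_rot: [0.776, 0.603, -0.144, 0.116]
ft_force: [1.3, 4.7, 2.7]
opening: 0.0006
grasp_force: 2.2
```

```bash
python3 - <<'E'
from h import *
rep((-98,178,187),22)
E
```

```text
t 3.0 q [ 0.35  0.43  1.52 -0.31  1.41  0.69] tip_c [-96.7 181.6 185.8] tcp_w [557.7 117.5 206.3] F [1.3 4.7 2.7]
rot fix deg [-0.55  0.53 -0.18]
tcp shift (oriented) mm [-1.9 -3.   1.1]
```

Emit:
play_rows(
  moves=[
    [[0.5,-2.5,0,0,0,0,0],[0.5,-2.5,0,0,0,0,0],[0,0,0,0,0,0,0]],
  ],
)

```text
t: 3.25
eef_pos: [0.5594, 0.1141, 0.2062]
tool_rot: [0.776, 0.603, -0.142, 0.116]
ft_force: [3.2, 9.1, 1.1]
opening: 0.0003
grasp_force: 3.8
```

```bash
python3 - <<'E'
from h import *
rep((-98,178,187),22)
im,d=capture("wrist"); im2,_=capture("scene"); cv2.imwrite("pics/w3.png",np.vstack([im[120:320,200:500,::-1].repeat(2,0).repeat(2,1),im2[150:250,200:350,::-1].repeat(4,0).repeat(4,1)])[:600])
E
```

```text
t 3.25 q [ 0.35  0.43  1.52 -0.31  1.41  0.68] tip_c [-94.2 178.8 185.6] tcp_w [559.4 114.1 206.2] F [3.2 9.1 1.1]
rot fix deg [-0.73  0.65 -0.22]
tcp shift (oriented) mm [-3.6  0.4  1.2]
```

View pics/w3.png

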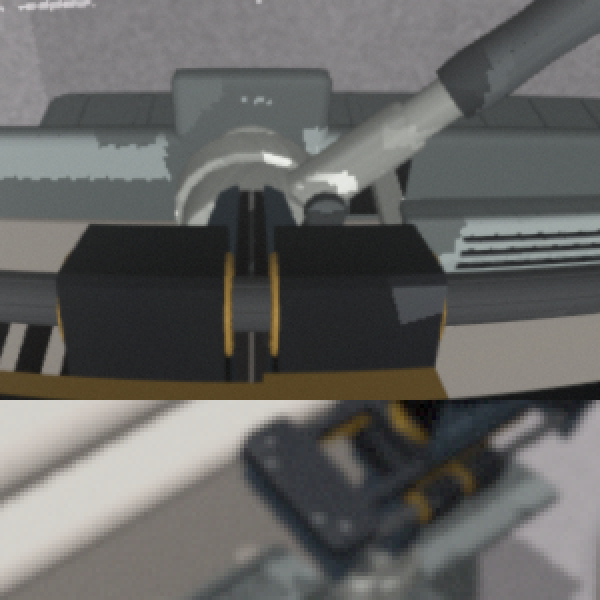

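The force rises to about 9 N at tip y≈179 mm, which fits the lever stop. I'll give it one firmer nudge, back off and check.

Emit:
play_rows(
  moves=[
    [[1,-3,0,0,0,0,0],[0.5,-1.5,0,0,0,0,0],[0,0,0,0,0,0,0]],
  ],
)

```text
t: 3.6
eef_pos: [0.5595, 0.1127, 0.2062]
tool_rot: [0.777, 0.603, -0.141, 0.112]
ft_force: [-1.8, 17.5, 5.0]
opening: 0.0002
grasp_force: 8.6
```

Emit:
play_rows(
  moves=[
    [[3,12,2,0,0,0,0],[4,18,15,0,0,0,0],[10,40,30,0,0,0,0],[10,40,30,0,0,0,0],[0,0,0,0,0,0,0]],
  ],
)

```text
t: 4.02
eef_pos: [0.5852, 0.2075, 0.2757]
tool_rot: [0.776, 0.604, -0.141, 0.117]
ft_force: [1.1, -0.2, 0.5]
opening: 0.0006
grasp_force: 0.0
```

```bash
cat >> h.py <<'E'
def look():
    for n in("top","scene"):
        im,P=cloud(n); cv2.imwrite(f"pics/{n}_{int(state()['t']*100)}.png",im[:,:,::-1]); Q=w2c(P).reshape(-1,3)*1000; x,y,z=Q.T
        m=(x>-125)&(x<-65)&(y>141)&(y<195)&(z>190)&(z<204); q=Q[m]
        r=np.hypot(x+95,y-168); g=Q[(r>85)&(r<165)&(y>212)&(z>171)&(z<186)&(x>-180)&(x<60)]
        an=np.arctan2(g[:,1]-168,g[:,0]+95)
        th=np.median(an) if len(g) else np.nan
        print(n,"grip n",len(g),"handle",round(th-.58,3),"spread",an.std().round(3) if len(g) else 0)
        if len(q): 
            d=np.median(q,0)-[-95,168,0]; print("  tab",len(q),np.median(q,0).round(1),"outer offset",round(-np.sin(th)*d[0]+np.cos(th)*d[1],1))
E
python3 - <<'E'
from h import *
rep((30,235,158),22); look()
E
```

```text
t 4.02 q [ 0.46  0.49  1.24 -0.29  1.64  0.73] tip_c [-92.4 275.7 255.1] tcp_w [585.2 207.5 275.7] F [ 1.1 -0.2  0.5]
rot fix deg [-0.65  0.85 -0.37]
tcp shift (oriented) mm [108.7 -69.7 -97.3]
top grip n 227 handle 0.044 spread 0.042
  tab 13 [-88.2 159.5 199.1] outer offset -10.9
scene grip n 260 handle 0.053 spread 0.04
  tab 19 [-87.  160.6 195.7] outer offset -10.7
```

The lever is across: the tab sits 10.8 mm on the wall side, and the handle is at about 0.05. Next the tool goes to the clockwise side of the grip.

Emit:
play_rows(
  moves=[
    [[30,-20,0,0,0,0,0],[30,-25,-5,0,0,0,0],[30,-25,-10,0,0,0,0],[21,-23,-10,0,0,0,0],[0,0,0,0,0,0,0]],
  ],
)

```text
t: 4.53
eef_pos: [0.6947, 0.1024, 0.2423]
tool_rot: [0.777, 0.6, -0.151, 0.116]
ft_force: [-0.8, 0.1, -0.5]
opening: 0.0007
grasp_force: 0.0
```

```bash
python3 - <<'E'
from h import *
rep((38,213,158),22)
E
```

```text
t 4.53 q [ 0.27  0.63  1.09 -0.33  1.62  0.55] tip_c [ 39.6 201.  221.9] tcp_w [694.7 102.4 242.3] F [-0.8  0.1 -0.5]
rot fix deg [-0.05  0.03  0.22]
tcp shift (oriented) mm [  1.5  12.1 -63.9]
```

Emit:
play_rows(
  moves=[
    [[1,6,-22,0,0,0,0],[1,6,-22,0,0,0,0],[0,0,-20,0,0,0,0],[0,0,0,0,0,0,0]],
  ],
)

```text
t: 4.87
eef_pos: [0.6921, 0.1201, 0.1773]
tool_rot: [0.775, 0.603, -0.152, 0.114]
ft_force: [-0.4, -0.7, -0.9]
opening: 0.0008
grasp_force: 0.0
```

```bash
cat >> h.py <<'E'
def arc(h0,h1,n,side,r=125,z=158,L=22):
    """side -1: finger on clockwise side (pushes ccw); +1: other side"""
    l=np.radians(L); off=tcp_to_tips*1000*np.array([0,np.sin(l),np.cos(l)])
    p=state()["eef_pos"]*1000
    for h in np.linspace(h0,h1,n):
        t=h+.58; u=np.array([np.cos(t),np.sin(t),0]); nn=np.array([-np.sin(t),np.cos(t),0])
        k=9.5+13.5*abs(np.sin(t))+16*abs(np.cos(t))
        w=c2w((np.array([-95,168,z])+r*u+side*k*nn+off)/1000)*1000
        print(round(h,2),"step",(w-p).round(1),"tip_c",(w2c(w/1000)*1000-off).round(0)); p=w
E
python3 - <<'E'
from h import *
rep((38,213,158),22); arc(.05,1.37,13,-1)
E
```

```text
t 4.87 q [ 0.3   0.66  1.18 -0.32  1.51  0.6 ] tip_c [ 32.5 217.4 156.9] tcp_w [692.1 120.1 177.3] F [-0.4 -0.7 -0.9]
rot fix deg [-0.18 -0.3  -0.1 ]
tcp shift (oriented) mm [ 4.1 -5.6  1.1]
0.05 step [-8.5  1.9  1.1] tip_c [ 24. 217. 158.]
0.16 step [-2.7 13.8  0. ] tip_c [ 18. 230. 158.]
0.27 step [-4.4 13.7  0. ] tip_c [ 10. 242. 158.]
0.38 step [-6.  13.3  0. ] tip_c [  1. 253. 158.]
0.49 step [-7.7 12.7  0. ] tip_c [-10. 264. 158.]
0.6 step [-9.2 11.8  0. ] tip_c [-21. 273. 158.]
0.71 step [-10.7  10.8   0. ] tip_c [-35. 281. 158.]
0.82 step [-12.1   9.5   0. ] tip_c [-49. 287. 158.]
0.93 step [-13.3   8.    0. ] tip_c [-64. 291. 158.]
1.04 step [-12.8   6.1   0. ] tip_c [-77. 294. 158.]
1.15 step [-11.6   4.5   0. ] tip_c [-90. 295. 158.]
1.26 step [-12.2   3.3   0. ] tip_c [-102.  296.  158.]
1.37 step [-12.7   2.1   0. ] tip_c [-115.  294.  158.]
```

Emit:
play_rows(
  moves=[
    [[-8,2,1,0,0,0,0],[-3,14,0,0,0,0,0],[-4.5,14,0,0,0,0,0],[-6,13,0,0,0,0,0],[0,0,0,0,0,0,0]],
  ],
)

```text
t: 5.28
eef_pos: [0.6729, 0.1685, 0.1854]
tool_rot: [0.775, 0.604, -0.145, 0.116]
ft_force: [0.8, -0.5, 1.2]
opening: 0.0001
grasp_force: 0.6
```

```bash
python3 - <<'E'
from h import *
rep((1,253,158),22); look()
E
```

```text
t 5.28 q [ 0.37  0.65  1.19 -0.31  1.52  0.66] tip_c [  2.1 259.7 164.9] tcp_w [672.9 168.5 185.4] F [ 0.8 -0.5  1.2]
rot fix deg [-0.5   0.44 -0.34]
tcp shift (oriented) mm [-2.5 -6.1 -7. ]
top grip n 15 handle 0.108 spread 0.034
  tab 12 [-85.5 162.1 199. ] outer offset -10.6
scene grip n 78 handle 0.375 spread 0.121
  tab 8 [-84.9 142.  199.4] outer offset -23.3
```

Emit:
play_rows(
  moves=[
    [[0,0,-5,0,0,0,0],[-7.5,13,0,0,0,0,0],[0,0,0,0,0,0,0],[0,0,0,0,0,0,0]],
  ],
)

```text
t: 5.72
eef_pos: [0.6662, 0.1775, 0.1786]
tool_rot: [0.776, 0.603, -0.147, 0.116]
ft_force: [-0.2, -2.3, -0.1]
opening: 0.0003
grasp_force: 0.6
```

```bash
python3 - <<'E'
from h import *
rep((-10,264,158),22)
im,_=capture("wrist"); cv2.imwrite("pics/w4.png",im[100:340,150:550,::-1].repeat(2,0).repeat(2,1))
E
```

```text
t 5.72 q [ 0.38  0.65  1.2  -0.3   1.52  0.68] tip_c [ -6.7 266.7 158.2] tcp_w [666.2 177.5 178.6] F [-0.2 -2.3 -0.1]
rot fix deg [-0.36  0.31 -0.16]
tcp shift (oriented) mm [-3.7 -1.7 -0.2]
```

View pics/w4.png

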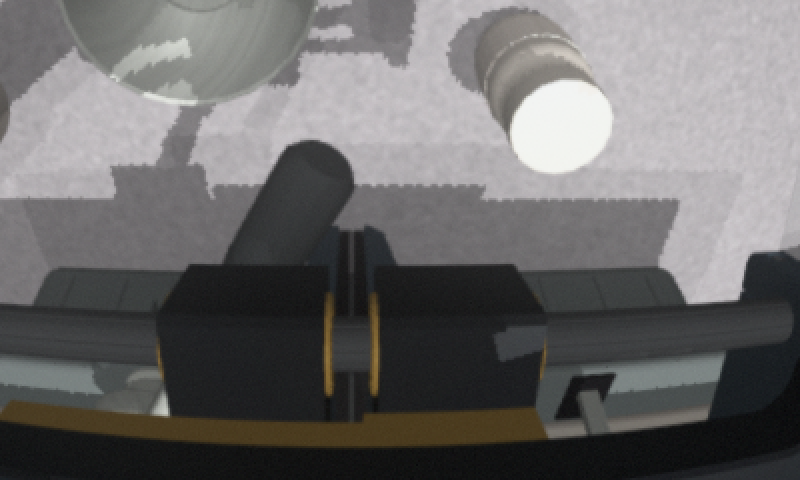

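The wrist view shows the finger pressing against the grip's clockwise side near (330,240), and the grip being carried along. I'll continue the stroke.

Emit:
play_rows(
  moves=[
    [[-11,11,0,0,0,0,0],[-11,10,0,0,0,0,0],[-12,9.5,0,0,0,0,0],[-13,8,0,0,0,0,0],[0,0,0,0,0,0,0]],
  ],
)

```text
t: 6.18
eef_pos: [0.6165, 0.2186, 0.1791]
tool_rot: [0.775, 0.604, -0.146, 0.115]
ft_force: [1.8, -1.0, -0.6]
opening: 0.0003
grasp_force: 0.5
```

```bash
python3 - <<'E'
from h import *
rep((-64,291,158),22); arc(1.04,1.37,4,-1)
E
```

```text
t 6.18 q [ 0.46  0.6   1.29 -0.28  1.5   0.76] tip_c [-65.1 294.1 158.7] tcp_w [616.5 218.6 179.1] F [ 1.8 -1.  -0.6]
rot fix deg [-0.47  0.23 -0.28]
tcp shift (oriented) mm [ 0.4 -3.1 -0.7]
1.04 step [-11.8   3.1  -0.7] tip_c [-77. 294. 158.]
1.15 step [-11.6   4.5   0. ] tip_c [-90. 295. 158.]
1.26 step [-12.2   3.3   0. ] tip_c [-102.  296.  158.]
1.37 step [-12.7   2.1   0. ] tip_c [-115.  294.  158.]
```

Emit:
play_rows(
  moves=[
    [[-12,3,0,0,0,0,0],[-12,4,0,0,0,0,0],[-12,3,0,0,0,0,0],[-10,1.5,0,0,0,0,0],[0,0,0,0,0,0,0]],
  ],
)

```text
t: 6.6
eef_pos: [0.5717, 0.2285, 0.1794]
tool_rot: [0.776, 0.603, -0.146, 0.116]
ft_force: [1.9, -1.0, -0.6]
opening: 0.0005
grasp_force: 0.7
```

Emit:
play_rows(
  moves=[
    [[10,-2,0,0,0,0,0],[0,0,30,0,0,0,0],[0,0,35,0,0,0,0],[0,0,0,0,0,0,0]],
  ],
)

```text
t: 6.93
eef_pos: [0.5864, 0.2265, 0.2504]
tool_rot: [0.777, 0.602, -0.141, 0.117]
ft_force: [0.2, 0.6, 0.2]
opening: 0.0008
grasp_force: 0.0
```

```bash
python3 - <<'E'
from h import *
rep((-64,291,158),22); look()
E
```

```text
t 6.93 q [ 0.49  0.52  1.26 -0.28  1.61  0.76] tip_c [-96.  294.4 229.9] tcp_w [586.4 226.5 250.4] F [0.2 0.6 0.2]
rot fix deg [-0.68  0.94 -0.1 ]
tcp shift (oriented) mm [ 30.5 -11.1 -72. ]
top grip n 108 handle 1.212 spread 0.046
  tab 13 [-84.2 170.6 199. ] outer offset -11.1
scene grip n 176 handle 1.164 spread 0.032
  tab 23 [-82.8 171.7 196.6] outer offset -12.7
```

```bash
python3 - <<'E'
from h import *
arc(1.36,.06,13,1,r=148)
E
```

```text
1.36 step [-73.3  21.8 -66.9] tip_c [-174.  296.  158.]
1.25 step [17.  4.  0.] tip_c [-159.  304.  158.]
1.14 step [17.5  2.   0. ] tip_c [-142.  310.  158.]
1.04 step [17.8 -0.1  0. ] tip_c [-125.  315.  158.]
0.93 step [15.9 -1.6  0. ] tip_c [-109.  317.  158.]
0.82 step [14.5 -2.7  0. ] tip_c [-95. 318. 158.]
0.71 step [14.3 -4.2  0. ] tip_c [-80. 318. 158.]
0.6 step [14.  -5.8  0. ] tip_c [-65. 316. 158.]
0.49 step [13.6 -7.3  0. ] tip_c [-50. 312. 158.]
0.38 step [12.9 -8.8  0. ] tip_c [-35. 307. 158.]
0.28 step [ 12.1 -10.3   0. ] tip_c [-21. 300. 158.]
0.17 step [ 11.1 -11.7   0. ] tip_c [ -7. 291. 158.]
0.06 step [  9.8 -13.1   0. ] tip_c [  6. 281. 158.]
```

Emit:
play_rows(
  moves=[
    [[-36,11,0,0,0,0,0],[-37,11,0,0,0,0,0],[0,0,-33,0,0,0,0],[0,0,-34,0,0,0,0],[0,0,0,0,0,0,0]],
  ],
)

```text
t: 7.45
eef_pos: [0.5066, 0.2462, 0.1705]
tool_rot: [0.775, 0.603, -0.153, 0.115]
ft_force: [-1.4, -0.0, -0.6]
opening: 0.0006
grasp_force: 0.0
```

```bash
python3 - <<'E'
from h import *
rep((-174,296,158),22)
E
```

```text
t 7.45 q [ 0.57  0.49  1.52 -0.26  1.43  0.9 ] tip_c [-178.6  293.2  150.1] tcp_w [506.6 246.2 170.5] F [-1.4 -0.  -0.6]
rot fix deg [-0.04 -0.36 -0.16]
tcp shift (oriented) mm [5.1 1.6 7.9]
```

Emit:
play_rows(
  moves=[
    [[17,4,4,0,0,0,0],[17,2,0,0,0,0,0],[17,0,0,0,0,0,0],[16,-2,0,0,0,0,0],[15,-3,0,0,0,0,0]],
  ],
)

```text
t: 7.87
eef_pos: [0.5932, 0.2485, 0.1812]
tool_rot: [0.776, 0.602, -0.147, 0.116]
ft_force: [-1.1, -0.6, -0.4]
opening: 0.0003
grasp_force: 0.4
```

```bash
python3 - <<'E'
from h import *
rep((-95,318,158),22); arc(.71,.06,7,1,r=148)
E
```

```text
t 7.87 q [ 0.51  0.59  1.3  -0.27  1.51  0.81] tip_c [-95.1 317.2 160.7] tcp_w [593.2 248.5 181.2] F [-1.1 -0.6 -0.4]
rot fix deg [-0.36  0.24 -0.1 ]
tcp shift (oriented) mm [ 0.4  0.9 -2.8]
0.71 step [15.  -3.3 -2.8] tip_c [-80. 318. 158.]
0.6 step [14.  -5.8  0. ] tip_c [-65. 316. 158.]
0.49 step [13.6 -7.3  0. ] tip_c [-50. 312. 158.]
0.38 step [12.9 -8.8  0. ] tip_c [-35. 307. 158.]
0.28 step [ 12.1 -10.3   0. ] tip_c [-21. 300. 158.]
0.17 step [ 11.1 -11.7   0. ] tip_c [ -7. 291. 158.]
0.06 step [  9.8 -13.1   0. ] tip_c [  6. 281. 158.]
```

A force of 1.2 N at 148 mm is about 0.18 Nm, so the handle is idling on the back-swing as expected.

Emit:
play_rows(
  moves=[
    [[15,-3,-2,0,0,0,0],[14,-6,0,0,0,0,0],[13.5,-7,0,0,0,0,0],[13,-9,0,0,0,0,0],[12,-10,0,0,0,0,0]],
  ],
)

```text
t: 8.28
eef_pos: [0.6609, 0.213, 0.179]
tool_rot: [0.776, 0.602, -0.147, 0.116]
ft_force: [-0.5, 0.8, -0.4]
opening: 0.0005
grasp_force: 0.2
```

Emit:
play_rows(
  moves=[
    [[11,-12,0,0,0,0,0],[8,-10,0,0,0,0,0],[0,0,0,0,0,0,0],[-6,8,0,0,0,0,0],[-2,3,0,0,0,0,0]],
  ],
)

```text
t: 8.7
eef_pos: [0.6697, 0.2039, 0.1791]
tool_rot: [0.776, 0.603, -0.146, 0.116]
ft_force: [-0.7, -0.4, 0.5]
opening: 0.0003
grasp_force: 0.0
```

Emit:
play_rows(
  moves=[
    [[0,0,35,0,0,0,0],[0,0,35,0,0,0,0],[0,0,0,0,0,0,0]],
  ],
)

```text
t: 8.95
eef_pos: [0.672, 0.2049, 0.2571]
tool_rot: [0.777, 0.603, -0.14, 0.118]
ft_force: [0.7, 0.3, 1.7]
opening: 0.0002
grasp_force: 0.0
```

```bash
python3 - <<'E'
from h import *
rep((38,213,230),22); look()
E
```

```text
t 8.95 q [ 0.41  0.64  1.04 -0.3   1.69  0.66] tip_c [ -7.7 294.8 236.6] tcp_w [672.  204.9 257.1] F [0.7 0.3 1.7]
rot fix deg [-0.62  1.04 -0.26]
tcp shift (oriented) mm [ 24.3 -90.4  -6.7]
top grip n 231 handle 0.09 spread 0.043
  tab 12 [-87.7 159.8 199.1] outer offset -10.9
scene grip n 105 handle 0.087 spread 0.034
  tab 19 [-86.8 159.4 197.5] outer offset -11.8
```

Emit:
play_rows(
  moves=[
    [[8,-30,0,0,0,0,0],[8,-30,0,0,0,0,0],[8,-28,-6,0,0,0,0],[0,0,-30,0,0,0,0],[0,0,-38,0,0,0,0]],
  ],
)

```text
t: 9.47
eef_pos: [0.6956, 0.1138, 0.1762]
tool_rot: [0.777, 0.602, -0.144, 0.117]
ft_force: [0.4, -0.1, 0.5]
opening: 0.0002
grasp_force: 0.0
```

Emit:
play_rows(
  moves=[
    [[0,0,0,0,0,0,0]],
  ],
)

```text
t: 9.55
eef_pos: [0.69, 0.1141, 0.1659]
tool_rot: [0.775, 0.603, -0.154, 0.112]
ft_force: [-1.3, 0.0, -2.1]
opening: 0.0006
grasp_force: 0.0
```

```bash
python3 - <<'E'
from h import *
rep((38,213,158),22); arc(.1,1.42,13,-1)
E
```

```text
t 9.55 q [ 0.29  0.67  1.21 -0.32  1.49  0.6 ] tip_c [ 31.8 211.1 145.5] tcp_w [690.  114.1 165.9] F [-1.3  0.  -2.1]
rot fix deg [-0.23 -0.61 -0.13]
tcp shift (oriented) mm [ 6.2  0.4 12.5]
0.1 step [-7.4 14.1 12.5] tip_c [ 21. 223. 158.]
0.21 step [-3.5 13.8  0. ] tip_c [ 15. 235. 158.]
0.32 step [-5.1 13.5  0. ] tip_c [  6. 247. 158.]
0.43 step [-6.8 13.   0. ] tip_c [ -4. 258. 158.]
0.54 step [-8.4 12.3  0. ] tip_c [-15. 268. 158.]
0.65 step [-9.9 11.4  0. ] tip_c [-27. 277. 158.]
0.76 step [-11.4  10.2   0. ] tip_c [-41. 284. 158.]
0.87 step [-12.7   8.9   0. ] tip_c [-55. 289. 158.]
0.98 step [-13.8   7.3   0. ] tip_c [-70. 293. 158.]
1.09 step [-11.6   5.1   0. ] tip_c [-83. 295. 158.]
1.2 step [-11.9   4.    0. ] tip_c [-95. 296. 158.]
1.31 step [-12.5   2.8   0. ] tip_c [-108.  295.  158.]
1.42 step [-12.9   1.5   0. ] tip_c [-121.  293.  158.]
```

Emit:
play_rows(
  moves=[
    [[-7,14,3,0,0,0,0],[-3.5,14,0,0,0,0,0],[-5,13.5,0,0,0,0,0],[-7,13,0,0,0,0,0],[-8.5,12,0,0,0,0,0]],
  ],
)

```text
t: 9.97
eef_pos: [0.6637, 0.1832, 0.1801]
tool_rot: [0.776, 0.603, -0.145, 0.118]
ft_force: [-0.4, -2.9, 1.0]
opening: 0.0004
grasp_force: 1.4
```

```bash
python3 - <<'E'
from h import *
rep((-15,268,158),22)
E
```

```text
t 9.97 q [ 0.39  0.65  1.21 -0.3   1.52  0.69] tip_c [-10.4 271.6 159.6] tcp_w [663.7 183.2 180.1] F [-0.4 -2.9  1. ]
rot fix deg [-0.37  0.54 -0.24]
tcp shift (oriented) mm [-5.1 -2.3 -1.7]
```

Emit:
play_rows(
  moves=[
    [[-13,10,0,0,0,0,0],[-11,10,0,0,0,0,0],[-13,9,0,0,0,0,0],[-13.5,6,0,0,0,0,0],[-12,4,0,0,0,0,0]],
  ],
)

```text
t: 10.38
eef_pos: [0.5997, 0.2214, 0.1782]
tool_rot: [0.776, 0.603, -0.146, 0.116]
ft_force: [2.7, -0.9, 0.7]
opening: 0.0002
grasp_force: 1.7
```

```bash
python3 - <<'E'
from h import *
rep((-83,295,158),22); arc(1.2,1.42,3,-1)
E
```

```text
t 10.38 q [ 0.47  0.58  1.33 -0.28  1.48  0.78] tip_c [-82.  292.6 157.8] tcp_w [599.7 221.4 178.2] F [ 2.7 -0.9  0.7]
rot fix deg [-0.41  0.37 -0.2 ]
tcp shift (oriented) mm [-0.2  2.7  0.2]
1.2 step [-12.2   6.5   0.2] tip_c [-95. 296. 158.]
1.31 step [-12.5   2.8   0. ] tip_c [-108.  295.  158.]
1.42 step [-12.9   1.5   0. ] tip_c [-121.  293.  158.]
```

Forces suggest the nut is being driven. The worst-case tooth loss leaves little margin, so I'll finish this stroke and add a third.

Emit:
play_rows(
  moves=[
    [[-12,5,0,0,0,0,0],[-12.5,3,0,0,0,0,0],[-8,1,0,0,0,0,0],[0,0,0,0,0,0,0],[12,-2,0,0,0,0,0]],
  ],
)

```text
t: 10.8
eef_pos: [0.5782, 0.2283, 0.1782]
tool_rot: [0.776, 0.603, -0.147, 0.115]
ft_force: [1.3, -0.2, 0.2]
opening: 0.0004
grasp_force: 0.0
```

Emit:
play_rows(
  moves=[
    [[0,0,35,0,0,0,0],[0,0,35,0,0,0,0],[0,0,0,0,0,0,0]],
  ],
)

```text
t: 11.05
eef_pos: [0.5826, 0.2285, 0.2544]
tool_rot: [0.777, 0.602, -0.141, 0.117]
ft_force: [1.3, 0.1, 1.4]
opening: 0.0003
grasp_force: 0.0
```

```bash
python3 - <<'E'
from h import *
look(); arc(1.4,1.36,2,1,r=148)
E
```

```text
top grip n 118 handle 1.252 spread 0.048
  tab 14 [-84.4 170.9 199.2] outer offset -11.0
scene grip n 173 handle 1.214 spread 0.033
  tab 23 [-83.3 171.8 196.9] outer offset -12.3
1.4 step [-75.7  18.  -70.8] tip_c [-180.  293.  158.]
1.36 step [6.1 2.  0. ] tip_c [-174.  296.  158.]
```

Emit:
play_rows(
  moves=[
    [[-37,9,0,0,0,0,0],[-36,10,0,0,0,0,0],[0,0,-31,0,0,0,0],[0,0,-33,0,0,0,0],[0,0,0,0,0,0,0]],
  ],
)

```text
t: 11.57
eef_pos: [0.5033, 0.2448, 0.1776]
tool_rot: [0.775, 0.603, -0.153, 0.115]
ft_force: [-0.6, -0.9, -1.2]
opening: 0.0007
grasp_force: 0.0
```

Emit:
play_rows(
  moves=[
    [[17,4,0,0,0,0,0],[17,3,0,0,0,0,0],[17,0,0,0,0,0,0],[17,-2,0,0,0,0,0],[15,-3,0,0,0,0,0]],
  ],
)

```text
t: 11.98
eef_pos: [0.5912, 0.2481, 0.1839]
tool_rot: [0.776, 0.602, -0.147, 0.116]
ft_force: [-0.9, -0.0, 0.2]
opening: 0.0005
grasp_force: 0.3
```

```bash
python3 - <<'E'
from h import *
rep((-95,318,158),22)
E
```

```text
t 11.98 q [ 0.51  0.59  1.31 -0.27  1.51  0.81] tip_c [-97.  316.4 163.5] tcp_w [591.2 248.1 183.9] F [-0.9 -0.   0.2]
rot fix deg [-0.36  0.21 -0.1 ]
tcp shift (oriented) mm [ 2.4  1.2 -5.5]
```

Emit:
play_rows(
  moves=[
    [[16,-3,-5,0,0,0,0],[15,-5,0,0,0,0,0],[13.5,-7,0,0,0,0,0],[13,-9,0,0,0,0,0],[12,-10,0,0,0,0,0]],
  ],
)

```text
t: 12.4
eef_pos: [0.6609, 0.2137, 0.1788]
tool_rot: [0.776, 0.602, -0.147, 0.116]
ft_force: [-0.2, -0.0, -0.1]
opening: 0.0004
grasp_force: 0.2
```

Emit:
play_rows(
  moves=[
    [[11,-12,0,0,0,0,0],[8,-10,0,0,0,0,0],[0,0,0,0,0,0,0],[-6,8,0,0,0,0,0],[-2,3,0,0,0,0,0]],
  ],
)

```text
t: 12.82
eef_pos: [0.6702, 0.2043, 0.1791]
tool_rot: [0.776, 0.603, -0.146, 0.116]
ft_force: [0.2, 0.6, 0.1]
opening: 0.0005
grasp_force: 0.0
```

Emit:
play_rows(
  moves=[
    [[0,0,35,0,0,0,0],[0,0,35,0,0,0,0],[0,0,0,0,0,0,0]],
  ],
)

```text
t: 13.07
eef_pos: [0.6724, 0.2054, 0.2571]
tool_rot: [0.777, 0.603, -0.14, 0.118]
ft_force: [0.2, 0.0, 1.3]
opening: 0.0003
grasp_force: 0.0
```

```bash
python3 - <<'E'
from h import *
rep((38,213,230),22); look()
E
```

```text
t 13.07 q [ 0.41  0.64  1.03 -0.3   1.69  0.66] tip_c [ -7.4 295.4 236.6] tcp_w [672.4 205.4 257.1] F [0.2 0.  1.3]
rot fix deg [-0.63  1.04 -0.25]
tcp shift (oriented) mm [ 23.8 -90.9  -6.7]
top grip n 235 handle 0.082 spread 0.044
  tab 13 [-87.2 158.6 199.7] outer offset -12.2
scene grip n 107 handle 0.08 spread 0.035
  tab 23 [-86.1 161.  196.8] outer offset -10.9
```

The pose is the same as before the second stroke, so I repeat those moves.

Emit:
play_rows(
  moves=[
    [[8,-30,0,0,0,0,0],[8,-30,0,0,0,0,0],[8,-28,-6,0,0,0,0],[0,0,-30,0,0,0,0],[0,0,-38,0,0,0,0]],
  ],
)

```text
t: 13.58
eef_pos: [0.6961, 0.1143, 0.1762]
tool_rot: [0.777, 0.602, -0.144, 0.117]
ft_force: [0.4, 0.6, -0.4]
opening: 0.0004
grasp_force: 0.0
```

Emit:
play_rows(
  moves=[
    [[0,0,0,0,0,0,0]],
  ],
)

```text
t: 13.67
eef_pos: [0.6905, 0.1146, 0.1659]
tool_rot: [0.775, 0.603, -0.154, 0.112]
ft_force: [-1.2, 0.1, -1.0]
opening: 0.0001
grasp_force: 0.0
```

Emit:
play_rows(
  moves=[
    [[-7,14,3,0,0,0,0],[-3.5,14,0,0,0,0,0],[-5,13.5,0,0,0,0,0],[-7,13,0,0,0,0,0],[-8.5,12,0,0,0,0,0]],
  ],
)

```text
t: 14.08
eef_pos: [0.6642, 0.1837, 0.1801]
tool_rot: [0.776, 0.603, -0.145, 0.118]
ft_force: [0.2, -3.6, 1.3]
opening: 0.0006
grasp_force: 1.4
```

Emit:
play_rows(
  moves=[
    [[-13,10,0,0,0,0,0],[-11,10,0,0,0,0,0],[-13,9,0,0,0,0,0],[-13.5,6,0,0,0,0,0],[-12,4,0,0,0,0,0]],
  ],
)

```text
t: 14.5
eef_pos: [0.6002, 0.2219, 0.1783]
tool_rot: [0.776, 0.603, -0.146, 0.116]
ft_force: [3.9, -0.7, 0.9]
opening: 0.0005
grasp_force: 1.7
```

Emit:
play_rows(
  moves=[
    [[-12,5,0,0,0,0,0],[-12.5,3,0,0,0,0,0],[-6,1,0,0,0,0,0],[0,0,0,0,0,0,0],[12,-2,0,0,0,0,0]],
  ],
)

```text
t: 14.92
eef_pos: [0.5809, 0.2288, 0.1782]
tool_rot: [0.776, 0.603, -0.147, 0.115]
ft_force: [0.6, 0.0, -0.4]
opening: 0.0009
grasp_force: 0.0
```

Emit:
play_rows(
  moves=[
    [[0,0,35,0,0,0,0],[0,0,35,0,0,0,0],[0,0,0,0,0,0,0]],
  ],
)

```text
t: 15.17
eef_pos: [0.5852, 0.2289, 0.2544]
tool_rot: [0.777, 0.602, -0.141, 0.117]
ft_force: [0.4, 0.8, 1.9]
opening: 0.0004
grasp_force: 0.0
```

```bash
python3 - <<'E'
from h import *
rep((31,190,235),22); look()
E
```

```text
t 15.17 q [ 0.49  0.52  1.25 -0.28  1.62  0.77] tip_c [-97.8 296.4 233.9] tcp_w [585.2 228.9 254.4] F [0.4 0.8 1.9]
rot fix deg [-0.7   0.87 -0.09]
tcp shift (oriented) mm [  98.5 -135.     1. ]
top grip n 123 handle 1.225 spread 0.047
  tab 12 [-85.3 170.9 199. ] outer offset -10.1
scene grip n 171 handle 1.188 spread 0.033
  tab 26 [-83.4 171.3 195.3] outer offset -12.0
```

The first stroke's pad force (about 0.6 N) looks closer to idling than the later ones (about 1.6 N), so I'll do one more stroke with the same moves.

Emit:
play_rows(
  moves=[
    [[-38,9,0,0,0,0,0],[-37,10,0,0,0,0,0],[0,0,-31,0,0,0,0],[0,0,-33,0,0,0,0],[0,0,0,0,0,0,0]],
  ],
)

```text
t: 15.68
eef_pos: [0.5039, 0.2453, 0.1775]
tool_rot: [0.775, 0.603, -0.153, 0.115]
ft_force: [-1.0, -0.4, -0.6]
opening: 0.0002
grasp_force: 0.0
```

Emit:
play_rows(
  moves=[
    [[17,4,0,0,0,0,0],[17,3,0,0,0,0,0],[17,0,0,0,0,0,0],[17,-2,0,0,0,0,0],[15,-3,0,0,0,0,0]],
  ],
)

```text
t: 16.1
eef_pos: [0.5917, 0.2486, 0.1839]
tool_rot: [0.776, 0.602, -0.147, 0.116]
ft_force: [-1.0, -1.1, 1.1]
opening: 0.0006
grasp_force: 0.3
```

Emit:
play_rows(
  moves=[
    [[16,-3,-5,0,0,0,0],[15,-5,0,0,0,0,0],[13.5,-7,0,0,0,0,0],[13,-9,0,0,0,0,0],[12,-10,0,0,0,0,0]],
  ],
)

```text
t: 16.52
eef_pos: [0.6615, 0.2142, 0.1788]
tool_rot: [0.776, 0.602, -0.147, 0.116]
ft_force: [-0.5, 0.6, 0.2]
opening: 0.0004
grasp_force: 0.2
```

Emit:
play_rows(
  moves=[
    [[11,-12,0,0,0,0,0],[8,-10,0,0,0,0,0],[0,0,0,0,0,0,0],[-6,8,0,0,0,0,0],[-2,3,0,0,0,0,0]],
  ],
)

```text
t: 16.93
eef_pos: [0.6707, 0.2049, 0.1791]
tool_rot: [0.776, 0.603, -0.146, 0.116]
ft_force: [-0.4, 0.5, 0.6]
opening: 0.0004
grasp_force: 0.0
```

Emit:
play_rows(
  moves=[
    [[0,0,35,0,0,0,0],[0,0,35,0,0,0,0],[0,0,0,0,0,0,0]],
  ],
)

```text
t: 17.18
eef_pos: [0.6729, 0.2059, 0.2571]
tool_rot: [0.777, 0.603, -0.14, 0.118]
ft_force: [0.1, -0.3, 1.3]
opening: 0.0005
grasp_force: 0.0
```

```bash
python3 - <<'E'
from h import *
rep((38,213,230),22); look()
E
```

```text
t 17.18 q [ 0.41  0.64  1.03 -0.3   1.69  0.66] tip_c [ -7.  296.  236.6] tcp_w [672.9 205.9 257.1] F [ 0.1 -0.3  1.3]
rot fix deg [-0.63  1.04 -0.25]
tcp shift (oriented) mm [ 23.3 -91.4  -6.7]
top grip n 231 handle 0.09 spread 0.043
  tab 10 [-87.5 159.2 199.9] outer offset -11.6
scene grip n 106 handle 0.09 spread 0.035
  tab 18 [-86.4 161.  196.1] outer offset -10.9
```

Emit:
play_rows(
  moves=[
    [[8,-30,0,0,0,0,0],[8,-30,0,0,0,0,0],[7.5,-28.5,-6,0,0,0,0],[0,0,-30,0,0,0,0],[0,0,-38,0,0,0,0]],
  ],
)

```text
t: 17.7
eef_pos: [0.6961, 0.1143, 0.1762]
tool_rot: [0.777, 0.602, -0.144, 0.117]
ft_force: [0.4, 0.7, -0.7]
opening: 0.0009
grasp_force: 0.0
```

Emit:
play_rows(
  moves=[
    [[0,0,0,0,0,0,0]],
  ],
)

```text
t: 17.78
eef_pos: [0.6905, 0.1146, 0.1659]
tool_rot: [0.775, 0.603, -0.154, 0.112]
ft_force: [-1.7, -0.7, -3.3]
opening: 0.0005
grasp_force: 0.0
```

Emit:
play_rows(
  moves=[
    [[-7,14,3,0,0,0,0],[-3.5,14,0,0,0,0,0],[-5,13.5,0,0,0,0,0],[-7,13,0,0,0,0,0],[-8.5,12,0,0,0,0,0]],
  ],
)

```text
t: 18.2
eef_pos: [0.6642, 0.1837, 0.1801]
tool_rot: [0.776, 0.603, -0.145, 0.118]
ft_force: [0.8, -2.5, 1.9]
opening: 0.0002
grasp_force: 1.4
```

Emit:
play_rows(
  moves=[
    [[-13,10,0,0,0,0,0],[-11,10,0,0,0,0,0],[-13,9,0,0,0,0,0],[-13.5,6,0,0,0,0,0],[-12,4,0,0,0,0,0]],
  ],
)

```text
t: 18.62
eef_pos: [0.6003, 0.2219, 0.1783]
tool_rot: [0.776, 0.603, -0.146, 0.116]
ft_force: [3.1, -1.3, 0.5]
opening: 0.0001
grasp_force: 1.7
```

Emit:
play_rows(
  moves=[
    [[-12,5,0,0,0,0,0],[-12.5,3,0,0,0,0,0],[-6,1,0,0,0,0,0],[0,0,0,0,0,0,0],[12,-2,0,0,0,0,0]],
  ],
)

```text
t: 19.03
eef_pos: [0.5809, 0.2287, 0.1782]
tool_rot: [0.776, 0.603, -0.147, 0.115]
ft_force: [0.3, 0.2, -0.7]
opening: 0.0001
grasp_force: 0.0
```

Emit:
play_rows(
  moves=[
    [[0,0,35,0,0,0,0],[0,0,35,0,0,0,0],[33,-30,0,0,0,0,0],[33,-35,0,0,0,0,0],[32,-35,0,0,0,0,0]],
  ],
)

```text
t: 19.45
eef_pos: [0.6714, 0.1389, 0.2486]
tool_rot: [0.776, 0.603, -0.145, 0.116]
ft_force: [0.1, -0.2, -0.5]
opening: 0.0002
grasp_force: 0.0
```

Emit:
play_rows(
  moves=[
    [[0,-25,0,0,0,0,0],[0,0,0,0,0,0,0],[0,0,0,0,0,0,0],[0,0,0,0,0,0,0]],
  ],
)

```text
t: 19.78
eef_pos: [0.6703, 0.1145, 0.2476]
tool_rot: [0.776, 0.603, -0.146, 0.115]
ft_force: [0.2, 0.0, 0.1]
opening: 0.0003
grasp_force: 0.0
```

```bash
python3 - <<'E'
from h import *
rep((31,178,210),22); look()
E
```

```text
t 19.78 q [ 0.3   0.58  1.15 -0.32  1.6   0.57] tip_c [ 13.  206.7 227.1] tcp_w [670.3 114.5 247.6] F [0.2 0.  0.1]
rot fix deg [-0.47  0.27 -0.13]
tcp shift (oriented) mm [ 10.4 -32.1 -17.2]
top grip n 115 handle 1.221 spread 0.036
scene grip n 243 handle 1.185 spread 0.037
```

Emit:
play_rows(
  moves=[
    [[0,0,0,-4.9,1.3,0,0],[0,0,0,-4.9,1.3,0,0],[0,0,0,-5.2,1.4,0,0],[0,0,0,0,0,0,0],[0,0,0,0,0,0,0]],
  ],
)

```text
t: 20.3
eef_pos: [0.6704, 0.1159, 0.2465]
tool_rot: [0.748, 0.583, -0.251, 0.195]
ft_force: [0.5, 0.2, 0.8]
opening: 0.0003
grasp_force: 0.0
```

```bash
python3 - <<'E'
from h import *
rep((31,168,213),37)
for n in("top","scene"):
    Q=w2c(np.load(n+".npy")).reshape(-1,3)*1000; x,y,z=Q.T
    m=(x>-65)&(x<130)&(y>160)&(y<186)&(z>183)&(z<195); hh,e=np.histogram(x[m],bins=np.arange(-60,126,3)); print(n,dict(zip(e[:-1][[2,3,4,5,6,7,-10,-9,-8,-7,-6,-5,-4]],hh[[2,3,4,5,6,7,-10,-9,-8,-7,-6,-5,-4]])))
E
```

```text
t 20.3 q [ 0.38  0.68  1.08 -0.52  1.77  0.62] tip_c [ 12.7 203.  228.9] tcp_w [670.4 115.9 246.5] F [0.5 0.2 0.8]
rot fix deg [-0.   -0.07 -0.36]
tcp shift (oriented) mm [  9.  -38.4 -15.9]
top {np.int64(-54): np.int64(0), np.int64(-51): np.int64(10), np.int64(-48): np.int64(14), np.int64(-45): np.int64(14), np.int64(-42): np.int64(10), np.int64(-39): np.int64(15), np.int64(93): np.int64(14), np.int64(96): np.int64(14), np.int64(99): np.int64(12), np.int64(102): np.int64(9), np.int64(105): np.int64(13), np.int64(108): np.int64(10), np.int64(111): np.int64(0)}
scene {np.int64(-54): np.int64(0), np.int64(-51): np.int64(3), np.int64(-48): np.int64(14), np.int64(-45): np.int64(13), np.int64(-42): np.int64(10), np.int64(-39): np.int64(14), np.int64(93): np.int64(16), np.int64(96): np.int64(14), np.int64(99): np.int64(15), np.int64(102): np.int64(16), np.int64(105): np.int64(15), np.int64(108): np.int64(21), np.int64(111): np.int64(0)}
```

Emit:
play_rows(
  moves=[
    [[4,-19,-8,0,0,0,0],[4.5,-19,-8,0,0,-0.3,0],[0,0,0,0,0,0,0],[0,0,0,0,0,0,0]],
  ],
)

```text
t: 20.63
eef_pos: [0.679, 0.0745, 0.2328]
tool_rot: [0.751, 0.579, -0.25, 0.194]
ft_force: [0.7, -0.3, 0.3]
opening: 0.0005
grasp_force: 0.0
```

Emit:
play_rows(
  moves=[
    [[0,0,-5,0,0,0,0],[0,0,-5,0,0,0,0],[0,0,0,0,0,0,0],[0,0,0,0,0,0,0]],
  ],
)

```text
t: 20.97
eef_pos: [0.679, 0.0762, 0.2217]
tool_rot: [0.75, 0.58, -0.251, 0.195]
ft_force: [0.5, 0.8, 0.6]
opening: 0.0004
grasp_force: 0.0
```

```bash
python3 - <<'E'
from h import *
rep((30.5,168,198),37)
im,_=capture("wrist"); cv2.imwrite("pics/w5.png",im[100:340,150:550,::-1].repeat(2,0).repeat(2,1))
E
```

```text
t 20.97 q [ 0.33  0.68  1.14 -0.53  1.69  0.62] tip_c [ 30.9 166.7 204.1] tcp_w [679.   76.2 221.7] F [0.5 0.8 0.6]
rot fix deg [0.06 0.01 0.07]
tcp shift (oriented) mm [-0.1  1.3 -6.1]
```

View pics/w5.png

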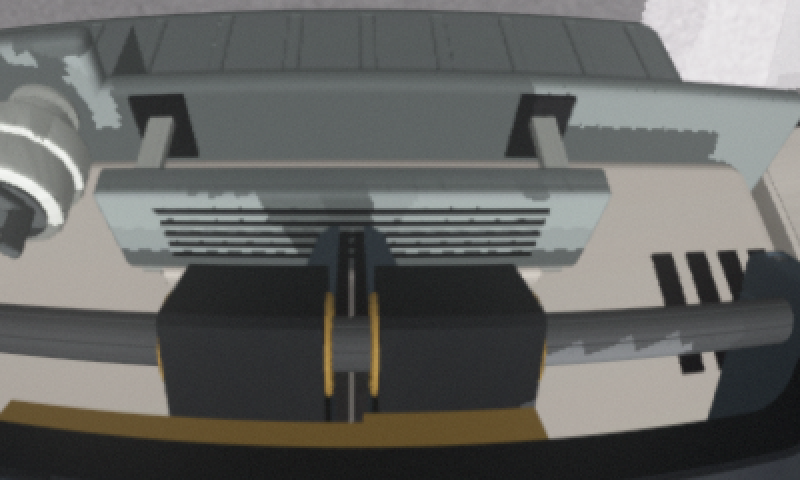

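The wrist view shows the fingers centred on the bar: tips at column 352, bar ends at 97 and 608. I'll press down in small steps.

Emit:
play_rows(
  moves=[
    [[0,0,-3,0,0,0,0],[0,0,-3,0,0,0,0],[0,0,-2,0,0,0,0],[0,0,0,0,0,0,0],[0,0,0,0,0,0,0]],
  ],
)

```text
t: 21.43
eef_pos: [0.6794, 0.0759, 0.2144]
tool_rot: [0.75, 0.58, -0.251, 0.195]
ft_force: [0.3, 1.6, 3.6]
opening: 0.0002
grasp_force: 1.7
```

Emit:
play_rows(
  moves=[
    [[0,0,-2,0,0,0,0],[0,0,-2,0,0,0,0],[0,0,0,0,0,0,0]],
  ],
)

```text
t: 21.68
eef_pos: [0.6794, 0.076, 0.2105]
tool_rot: [0.75, 0.58, -0.251, 0.195]
ft_force: [-0.3, 2.7, 4.4]
opening: 0.0004
grasp_force: 2.5
```

Emit:
play_rows(
  moves=[
    [[0,0,-2,0,0,0,0],[0,0,-2,0,0,0,0],[0,0,0,0,0,0,0]],
  ],
)

```text
t: 21.93
eef_pos: [0.6794, 0.0757, 0.2064]
tool_rot: [0.75, 0.58, -0.251, 0.195]
ft_force: [0.4, 1.7, 4.5]
opening: 0.0007
grasp_force: 2.6
```

Emit:
play_rows(
  moves=[
    [[0,0,-2,0,0,0,0],[0,0,0,0,0,0,0]],
  ],
)

```text
t: 22.1
eef_pos: [0.6793, 0.0755, 0.2045]
tool_rot: [0.75, 0.58, -0.251, 0.195]
ft_force: [0.6, 1.7, 5.3]
opening: 0.0003
grasp_force: 2.7
```

Emit:
play_rows(
  moves=[
    [[0,0,-1.5,0,0,0,0],[0,0,0,0,0,0,0]],
  ],
)

```text
t: 22.27
eef_pos: [0.6794, 0.0755, 0.2042]
tool_rot: [0.75, 0.58, -0.251, 0.196]
ft_force: [-0.3, 1.4, 8.5]
opening: 0.0004
grasp_force: 4.1
```

Emit:
play_rows(
  moves=[
    [[0,0,-1,0,0,0,0],[0,0,0,0,0,0,0]],
  ],
)

```text
t: 22.43
eef_pos: [0.6794, 0.0754, 0.2041]
tool_rot: [0.75, 0.579, -0.251, 0.196]
ft_force: [-1.2, 2.6, 10.8]
opening: 0.0004
grasp_force: 5.4
```

```bash
cat >> h.py <<'E'
def bar():
    for n in("top","scene"):
        _,P=cloud(n); Q=w2c(P).reshape(-1,3)*1000; Q=Q[~np.isnan(Q[:,0])]; x,y,z=Q.T
        for lo,hi in((-48,5),(56,109)):
            m=(x>lo)&(x<hi)&(y>160)&(y<188)&(z>165)&(z<196); q=Q[m]
            if len(q)>20:
                c=np.linalg.lstsq(np.c_[np.ones(len(q)),q[:,1]-169],q[:,2],rcond=None)[0]; print(n,lo,hi,len(q),"z@169",c[0].round(1),"angle",np.arctan(-c[1]).round(3))
E
python3 - <<'E'
from h import *
rep(); bar()
E
```

```text
t 22.43 q [ 0.33  0.69  1.16 -0.53  1.66  0.64] tip_c [ 31.5 166.  186.5] tcp_w [679.4  75.4 204.1] F [-1.2  2.6 10.8]
rot fix deg [ 6.94 -1.58  0.15]
top -48 5 216 z@169 181.4 angle 0.305
top 56 109 188 z@169 181.3 angle 0.316
scene 56 109 142 z@169 179.3 angle 0.384
```

The bar is at its solid stop and both ends are level. I'll hold briefly and retreat.

Emit:
play_rows(
  moves=[
    [[0,0,-0.5,0,0,0,0],[0,0,0,0,0,0,0],[0,0,0,0,0,0,0]],
  ],
)

```text
t: 22.78
eef_pos: [0.6794, 0.0754, 0.204]
tool_rot: [0.75, 0.579, -0.251, 0.196]
ft_force: [-1.2, 3.6, 13.1]
opening: 0.0003
grasp_force: 6.2
```

Emit:
play_rows(
  moves=[
    [[0,0,4,0,0,0,0],[1,5,8,0,0,0,0],[5,20,20,0,0,0,0],[10,38,30,0,0,0,0],[10,38,30,0,0,0,0]],
  ],
)

```text
t: 23.2
eef_pos: [0.7018, 0.1647, 0.284]
tool_rot: [0.75, 0.58, -0.252, 0.194]
ft_force: [0.9, -0.0, -0.5]
opening: 0.0004
grasp_force: 0.0
```

Emit:
play_rows(
  moves=[
    [[0,0,0,0,0,0,0],[0,0,0,0,0,0,0],[0,0,0,0,0,0,0],[0,0,0,0,0,0,0]],
  ],
)

```text
t: 23.53
eef_pos: [0.7016, 0.1636, 0.2819]
tool_rot: [0.75, 0.58, -0.253, 0.194]
ft_force: [-0.2, 0.5, -0.7]
opening: 0.0005
grasp_force: 0.0
```

```bash
python3 - <<'E'
from h import *
bar(); look()
T0=np.load("top.npy"); im,P=cloud("top")
for n,(u,v) in dict(bottle=(317,241),dish=(313,184),jar=(350,131),mug=(258,150),box=(205,203),clip=(224,268),socket=(276,295)).items(): print(n,T0[v,u].round(3),P[v,u].round(3))
cv2.imwrite("pics/end.png",im[:,:,::-1])
E
```

```text
top -48 5 229 z@169 181.5 angle 0.305
top 56 109 218 z@169 181.3 angle 0.293
scene -48 5 41 z@169 180.1 angle 0.41
scene 56 109 373 z@169 179.5 angle 0.375
top grip n 0 handle nan spread 0
  tab 13 [-84.8 170.6 200.4] outer offset nan
scene grip n 247 handle 1.186 spread 0.036
bottle [0.432 0.211 0.215] [0.396 0.201 0.608]
dish [0.608 0.24  0.005] [0.478 0.214 0.598]
jar [0.747 0.151 0.075] [0.747 0.151 0.075]
mug [0.694 0.405 0.003] [0.693 0.404 0.006]
box [0.518 0.512 0.08 ] [0.519 0.514 0.075]
clip [0.358 0.453 0.03 ] [0.358 0.452 0.035]
socket [0.299 0.313 0.   ] [0.319 0.249 0.619]
```

View pics/end.png

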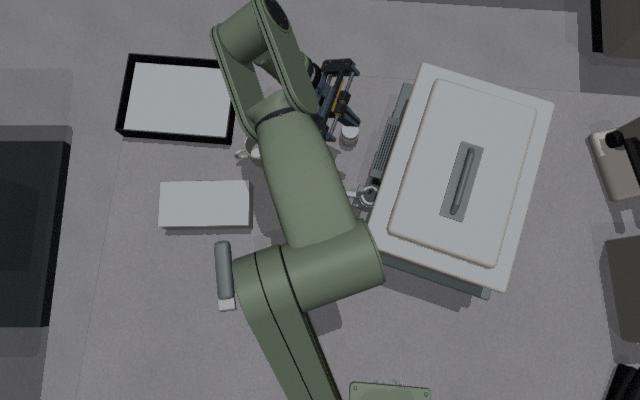

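The final view shows the arm clear of the bar, which is down and level at (385,150). The jar, mug, box and clippers are where they were; the bottle, dish and socket are hidden by the arm, but no unexpected contact force showed up.

```bash
python3 -c "
from bench import *
print(sign_off())"
```

```text
the job is handed in; nothing more can be done
None
```

I handed the job in at about 24 s with the lever on the loosening side, the bar fully down and level, and the nut almost certainly past a quarter turn after four strokes. The nut angle could not be measured directly. The bottle, dish and socket were hidden by the arm in the last view.

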